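# Line up the stuffing nozzles by thickness

### The arm

A 6-joint arm with a two-finger parallel gripper is mounted at the origin on the work surface. World frame = base frame: x ahead of the robot, y to its left, z up, the work surface at z = 0. Lengths are in m, angles in rad, forces in N, time in s.
With the tool pointing down it reaches from about 0.35 to 0.8 m from the base axis. Payload 7.3 kg.
Tool frame: the origin (TCP) lies midway between the tips of the shut fingers; the grasp point (between the pads) lies 19 mm behind it (robot.grip_depth is the z of the grasp point in the tool frame, in m); z points along the fingers, y is the line along which they close (so a half turn about z gives the same grasp; the last joint's range is limited). The gripper opens to 85 mm and grips with 20 to 120 N. Pads are 22 mm wide; open, the fingers measure 114 mm over their backs; the gripper's body (76 mm by 85 mm) begins 54 mm behind the grasp point. The pads swing forward as they close: fully open they stand 13 mm farther back than shut.
Start: joints at [-1.457, 0.342, 1.524, -0, 1.275, -0.146], TCP at [0.135, -0.507, 0.231] pointing down, gripper open.
Joint ranges: [-2.53, 2.53], [-0.77, 2.02], [0.04, 2.7], [-1, 4.14], [0.28, 2.66], [-3.11, 3.11]. Speed limits (rad/s): [2.57, 2.57, 3.14, 3.14, 3.14, 3.14].

### API

Orientations are given as a unit quaternion [w, x, y, z].
In Python, from cell import monitor, optics, robot gives the robot as it stands.
- The arm moves only by the tool servo_tool, never from a script. Its argument "series" is a list of rows, each a list of 3 entries, a list of its own where there are three numbers: the shift along the tool's x, y, z in normalised numbers (1 is 400 mm), then the turn, a rotation vector about the tool's x, y, z in normalised numbers (1 is 60 degrees), then the finger opening in mm, from 0 to 85.4. A call has 1 to 20 rows; each row is the pose to reach, as a shift and turn from the pose commanded when the call began, along the tool's axes at that moment; what a row does not reach only later rows make up. A row lasts 1/12 s, in which the tool goes at most 41.7 mm and 7.16 degrees, less where a joint would pass 70% of its speed; a pose out of reach is approached as far as the arm can. No shift or turn number may pass 1 either way. A call with a gripper value outside its range is refused whole. The fingers move at their own pace and stop on an object; "force" is the grip in N (left out, the last holds). Time passes only in rows, so rows that repeat a pose let the fingers close. It gives the time, the measured TCP pose, the force, the opening and the grip force at its end, in the units of the state.
- monitor.state(): the state, without advancing time (a new reading comes with each control period).
- optics.read_camera(name): name is "side" or "top" or "wrist"; returns the picture (420x560x3 uint8, blue, green, red); there is no depth.
- optics.camera_params(name): a dict with "fov_y" (degrees; the focal length in pixels is half the picture's height over the tangent of half this angle, whatever the lens; pixels are square), "cx", "cy" (the principal point, pixels), "R" (3x3) and "t" (3): a world point X has camera coordinates R X + t; the wrist camera has in their place "tool_from_camera" (4x4, takes a point from camera to tool coordinates, whose origin is the TCP and whose axes are the flange's). Camera axes: x right, y down, z forward; pixel columns grow to the right and rows downward; lengths in m; the calibration is good to about 2 mm. A picture is of the moment at which its call begins: read the wrist's pose just before it. camera_params takes no time and is no camera call.
- robot.finish_job(): hands the job in; it is judged then, once.
The state is a dict: "clock": time; "joints": joint angles; "dq": joint speeds; "effort": joint torques, N m; "position": TCP position; "tcp_rot": TCP orientation; "contact_force": force on the tool from outside, world axes, zero at the start; "ft_torque": the same for the moment, N m; "finger_gap": opening from 0.0 (shut) to 1.0 (fully open); "grip_force": force on a finger pad.
Only numpy, scipy, OpenCV 4.12 (cv2) and the standard library are available. Lean on these libraries where they do the work, as an engineer would, in place of code of your own. Each camera call takes 0.05 s, during which the arm holds its last target. There are 200 camera calls.

### The job

Stand the four white sausage-stuffing nozzles upright on the round marks of the black nozzle board, one centred on each mark, in order of tube thickness: the thickest on the mark next to the steel knob, then thinner and thinner away from it. Do not tip any nozzle over at any time, and leave them all standing free.

Things in the scene. Friction and masses are not known exactly. Their poses are not given: they have to be found in the camera images.
- nozzle_14: White plastic sausage-stuffing nozzle, tube 14 mm in diameter (the thinnest), about 60 g. Stands loose on a round flange (52 mm diameter, 6 mm thick); a cone narrows to the tube at 40 mm; straight tube from 40 mm up to the top at 115 mm, dark bore in its top face. Round: yaw is of no matter. Origin: centre of the flange's underside, z up along the tube.
- nozzle_22: White plastic sausage-stuffing nozzle, tube 22 mm in diameter (second thinnest), about 75 g. Stands loose on a round flange (52 mm diameter, 6 mm thick); a cone narrows to the tube at 40 mm; straight tube from 40 mm up to the top at 115 mm, dark bore in its top face. Round: yaw is of no matter. Origin: centre of the flange's underside, z up along the tube.
- nozzle_30: White plastic sausage-stuffing nozzle, tube 30 mm in diameter (second thickest), about 90 g. Stands loose on a round flange (52 mm diameter, 6 mm thick); a cone narrows to the tube at 40 mm; straight tube from 40 mm up to the top at 115 mm, dark bore in its top face. Round: yaw is of no matter. Origin: centre of the flange's underside, z up along the tube.
- nozzle_38: White plastic sausage-stuffing nozzle, tube 38 mm in diameter (the thickest), about 110 g. Stands loose on a round flange (52 mm diameter, 6 mm thick); a cone narrows to the tube at 40 mm; straight tube from 40 mm up to the top at 115 mm, dark bore in its top face. Round: yaw is of no matter. Origin: centre of the flange's underside, z up along the tube.
- rack: Fixed black plastic nozzle board lying on the table, 440 mm long (its y axis), 100 mm wide (x), 15 mm thick. Origin: centre of its underside. Four round marks in a row on its long centre line, 40 and 120 mm either side of the middle; a steel ball knob near one end, a small flat grey cap (18 mm diameter, 2 mm high) near the other.
- knob: Fixed steel ball knob standing on the board's centre line 190 mm from its middle, at either end; ball 34 mm in diameter, top 47 mm above the board. Origin: centre of its foot, on the board's top face. The marks follow 70, 150, 230 and 310 mm from it.
- mark_a: One of the four alike round marks printed on the board: grey disc with a white rim, 64 mm diameter, flush with the board's top. Origin: its centre, on the board's top face. The letter says nothing of its place in the row: go by position.
- mark_b: One of the four alike round marks printed on the board: grey disc with a white rim, 64 mm diameter, flush with the board's top. Origin: its centre, on the board's top face. The letter says nothing of its place in the row: go by position.
- mark_c: One of the four alike round marks printed on the board: grey disc with a white rim, 64 mm diameter, flush with the board's top. Origin: its centre, on the board's top face. The letter says nothing of its place in the row: go by position.
- mark_d: One of the four alike round marks printed on the board: grey disc with a white rim, 64 mm diameter, flush with the board's top. Origin: its centre, on the board's top face. The letter says nothing of its place in the row: go by position.
Things that resemble listed ones, but are neither listed nor needed, are in the scene too. Leave any green look-alike of the nozzle_14 alone.

How it is judged:
By the outcome, as a careful person would: the job done as asked, in the order asked, and still so for the second after the job is handed in, with the robot touching nothing.
It also fails if it takes over 96 s, if anything falls off the work surface, if the arm or the gripper's body presses on something with over 40 N, if the wrist force passes 120 N, or if a joint passes its speed limit or range.

## Working session

There is one attempt and no reset: what is moved stays moved. The work goes in short steps, Python scripts to look and compute and a tool call to move; the robot and the scene stay as the last step left them, time stands still between calls to the robot, and variables do not carry over. Pictures are saved under pics/ and viewed, at most 14 in all, crops included, and the job is handed in when it is done.

Besides the shell and the picture viewer there is one more tool, called after "Request:" as name(argument=value, ...), one argument or row to a line, values as JSON. servo_tool: Moves the arm, as the interface text tells. Its arguments: {"type":"object","properties":{"series":{"type":"array","items":{"type":"array"}},"force":{"type":"number"}},"required":["series"]}

```bash
mkdir -p pics
python3 - <<'E'
from cell import monitor, optics, robot
import cv2,numpy as np
s=monitor.state();print({k:np.round(v,3).tolist() for k,v in s.items()}, robot.grip_depth)
for n in ["top","side"]:
    cv2.imwrite(f"pics/{n}0.png",optics.read_camera(n)); p=optics.camera_params(n); print(n,{k:np.round(v,4).tolist() for k,v in p.items()})
p=optics.camera_params("wrist");print({k:np.round(v,4).tolist() for k,v in p.items()})
E
```

```text
{'clock': 0.0, 'joints': [-1.457, 0.343, 1.525, 0.0, 1.275, -0.146], 'dq': [-0.0, 0.0, -0.002, -0.001, -0.0, -0.0], 'effort': [-0.004, -43.369, -24.601, -0.001, 0.008, -0.0], 'position': [0.135, -0.507, 0.231], 'tcp_rot': [-0.001, 0.992, 0.13, 0.0], 'contact_force': [-0.037, -0.112, 0.212], 'ft_torque': [-0.003, 0.05, -0.014], 'grip_force': 0.0, 'finger_gap': 0.997} -0.0187
top {'fov_y': 52.3043, 'cx': 283.3529, 'cy': 205.4972, 'R': [[0.0233, -0.9997, -0.0114], [-0.9891, -0.0214, -0.1454], [0.1451, 0.0147, -0.9893]], 't': [-0.0129, 0.4988, 0.8646]}
side {'fov_y': 47.7396, 'cx': 283.2676, 'cy': 214.6277, 'R': [[0.9845, -0.175, 0.0079], [-0.1221, -0.7179, -0.6854], [0.1256, 0.6738, -0.7281]], 't': [-0.4913, 0.0828, 0.9595]}
{'fov_y': 63.1935, 'cx': 282.4427, 'cy': 210.4361, 'tool_from_camera': [[-0.0006, -0.9539, -0.3001, 0.0767], [1.0, -0.0003, -0.001, -0.0001], [0.0009, -0.3001, 0.9539, -0.1429], [0.0, 0.0, 0.0, 1.0]]}
```

View pics/top0.png

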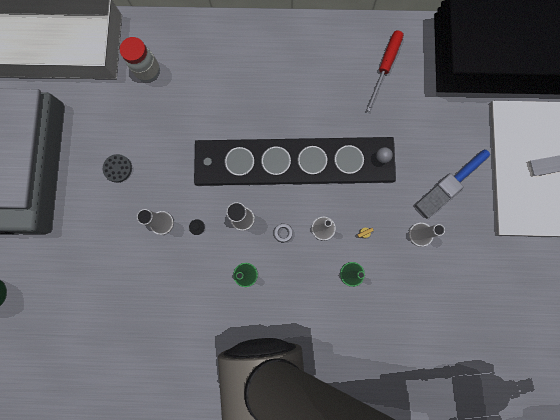

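View pics/side0.png

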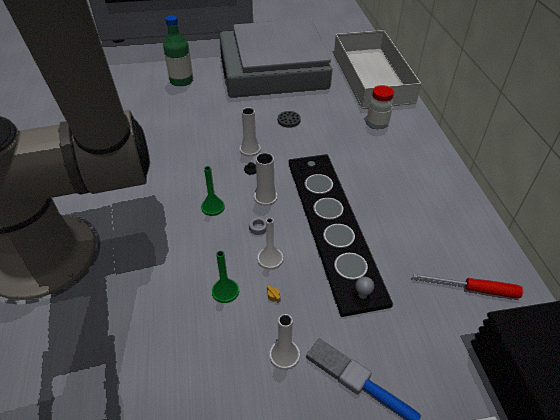

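The top view shows white nozzles with tops near (145,216), (237,211), (327,224) and (438,230), plus green look-alikes at (245,273) and (352,272). The marks are at (239,161), (276,160), (312,160) and (349,159), with the knob at (384,156). In the side view the bores are near (249,111), (265,158), (269,220) and (286,320). I'll enlarge these to confirm which nozzle is which.

Run:
```python
import cv2,numpy as np
t=cv2.imread("pics/top0.png");s=cv2.imread("pics/side0.png")
f=lambda im,x,y:cv2.resize(im[y:y+70,x:x+50],None,fx=4,fy=4,interpolation=cv2.INTER_CUBIC)
a=np.hstack([f(t,130,190),f(t,215,190),f(t,300,190),f(t,402,190)])
b=np.hstack([f(s,225,95),f(s,240,145),f(s,245,207),f(s,262,305)])
cv2.imwrite("pics/crop.png",np.vstack([a,b]))
```

```text
(no output)
```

View pics/crop.png

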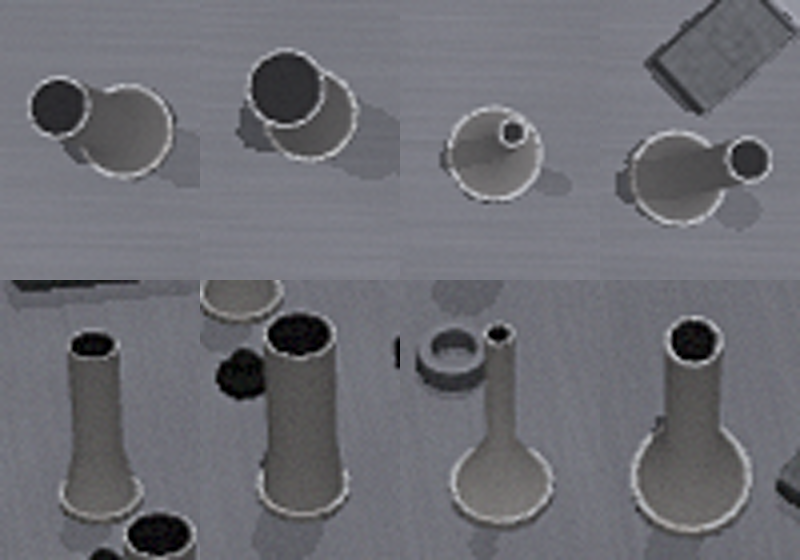

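The enlarged tubes measure about 15.5, 19, 7 and 11.5 px across in the top view, left to right. So left is nozzle_30, then nozzle_38, nozzle_14, and nozzle_22 on the right. All are white, and the green ones are excluded. Next I triangulate the bores and marks.

```bash
cat > h.py <<'E'
import cv2,numpy as np
from cell import optics
P={n:optics.camera_params(n) for n in("top","side")}
def ray(n,uv):
    p=P[n];f=210/np.tan(np.radians(p["fov_y"]/2));R=np.array(p["R"]);t=np.array(p["t"])
    d=R.T@np.array([(uv[0]-p["cx"])/f,(uv[1]-p["cy"])/f,1]);return -R.T@t,d/np.linalg.norm(d)
def plane(n,uv,z):
    o,d=ray(n,uv);return o+d*(z-o[2])/d[2]
def tri(a,b):
    (o1,d1),(o2,d2)=ray("top",a),ray("side",b)
    s=np.linalg.lstsq(np.c_[d1,-d2],o2-o1,rcond=None)[0];p,q=o1+s[0]*d1,o2+s[1]*d2
    return (p+q)/2,np.linalg.norm(p-q)
def blob(mask,seed):
    n,l,st,c=cv2.connectedComponentsWithStats(mask.astype(np.uint8),connectivity=4)
    d=[np.hypot(*(c[i]-seed)) if st[i,4]>6 else 1e9 for i in range(1,n)];i=1+int(np.argmin(d));return c[i],st[i]
E
cat > m.py <<'E'
from h import *
t=cv2.imread("pics/top0.png");s=cv2.imread("pics/side0.png")
g=lambda im:cv2.cvtColor(im,cv2.COLOR_BGR2GRAY)
N={"30":((145,216),(249,111)),"38":((237,211),(265,158)),"14":((327.5,223),(269.5,220)),"22":((438.5,230),(286,320))}
for k,(a,b) in N.items():
    th=75 if k=="14" else 62
    ca,sa=blob(g(t)<th,a);cb,sb=blob(g(s)<th,b);p,e=tri(ca,cb)
    print(k,ca.round(1),sa[2:],cb.round(1),sb[2:],p.round(4),"err",round(e,4))
M=[((239,161),(319,184)),((276,160),(328,208)),((312,160),(339,236)),((349,159),(350,266)),((208,161),(311,164))]
for a,b in M:
    ca,sa=blob(g(t)>100 if a[0]!=208 else g(t)>75,a);cb,sb=blob(g(s)>100 if a[0]!=208 else g(s)>75,b);p,e=tri(ca,cb)
    print("m",ca.round(1),sa[2:],cb.round(1),sb[2:],p.round(4),"err",round(e,4),plane("top",ca,.015).round(4),plane("side",cb,.015).round(4))
print("knob",tri((384.5,155.5),(365,287)))
E
python3 m.py
```

```text
30 [144.1 216.3] [ 13  13 131] [247.6 110.7] [10  6 51] [0.4603 0.2634 0.1173] err 0.0002
38 [235.9 211.6] [ 17  17 226] [264.2 158.2] [ 15  10 123] [0.4732 0.0877 0.1168] err 0.0002
14 [327.6 222.6] [ 4  4 15] [269.3 220.1] [ 5  4 14] [ 0.4562 -0.0879  0.1166] err 0.0003
22 [438.6 229.4] [ 8  8 58] [284.9 319.8] [11 10 86] [ 0.4478 -0.2978  0.1168] err 0.0
m [239.1 160.9] [ 29  29 659] [318.7 183.1] [ 28  19 116] [0.5985 0.0976 0.0173] err 0.0004 [0.5989 0.0979 0.015 ] [0.5994 0.1    0.015 ]
m [275.8 160.1] [ 29  29 663] [328.  208.1] [ 29  21 128] [0.6015 0.0174 0.0162] err 0.0008 [0.6022 0.0174 0.015 ] [0.6015 0.0184 0.015 ]
m [312.3 159.5] [ 30  28 658] [339.3 234.9] [ 31  23 152] [ 0.6051 -0.0623  0.0169] err 0.0008 [ 0.6052 -0.0624  0.015 ] [ 0.6061 -0.0607  0.015 ]
m [349. 159.] [ 29  29 661] [351.  265.6] [ 33  26 173] [ 0.6081 -0.1424  0.016 ] err 0.0004 [ 0.6081 -0.1425  0.015 ] [ 0.6086 -0.1417  0.015 ]
m [207.2 161. ] [ 8  7 47] [311. 163.] [ 7  5 27] [0.596  0.1673 0.0192] err 0.0002 [0.5971 0.1681 0.015 ] [0.5971 0.1721 0.015 ]
knob (array([ 0.61032704, -0.21367802,  0.04418254]), np.float64(0.0016585717521091074))
```

Every bore triangulates to z≈0.117 against 0.115 expected, the board to about 0.0165, and mark spacing is 80.2 mm. These are consistent within the calibration. The knob is at the −y end, so the targets are 38→y −0.142, 30→−0.062, 22→0.017 and 14→0.098. I'll move over nozzle_22 and check with the wrist camera.

Careful with the scale: shifts go in shares of 400 mm and turns go in shares of 60 degrees. That gives: 356 mm / 400 = 0.89, 270 mm / 400 = 0.675, 14.9 degrees / 60 = 0.2483.

Request:
servo_tool(
  series=[
    [[0.225,-0.075,-0.1],[0,0,0.0833],60],
    [[0.45,-0.15,-0.1],[0,0,0.1667],60],
    [[0.675,-0.2275,-0.1],[0,0,0.2483],60],
    [[0.89,-0.3025,-0.1],[0,0,0.2483],60],
    [[0.89,-0.3025,-0.1],[0,0,0.2483],60],
    [[0.89,-0.3025,-0.1],[0,0,0.2483],60],
    [[0.89,-0.3025,-0.1],[0,0,0.2483],60],
    [[0.89,-0.3025,-0.1],[0,0,0.2483],60],
    [[0.89,-0.3025,-0.1],[0,0,0.2483],60],
    [[0.89,-0.3025,-0.1],[0,0,0.2483],60],
    [[0.89,-0.3025,-0.1],[0,0,0.2483],60],
    [[0.89,-0.3025,-0.1],[0,0,0.2483],60],
    [[0.89,-0.3025,-0.1],[0,0,0.2483],60],
    [[0.89,-0.3025,-0.1],[0,0,0.2483],60],
  ],
)

```text
clock: 1.27
position: [0.4467, -0.3, 0.2712]
tcp_rot: [0.0, 1.0, -0.001, -0.0]
contact_force: [0.8, 0.0, 0.4]
finger_gap: 0.702
grip_force: 0.0
```

```bash
cat > w.py <<'E'
from h import *
from cell import monitor
from scipy.spatial.transform import Rotation as Ro
import sys
def wpose():
    s=monitor.state();q=s["tcp_rot"];T=np.eye(4);T[:3,:3]=Ro.from_quat([q[1],q[2],q[3],q[0]]).as_matrix();T[:3,3]=s["position"]
    print("t",round(s["clock"],2),"tcp",np.round(s["position"],4),"q",np.round(q,4),"F",np.round(s["contact_force"],1),"gap",round(85.4*s["finger_gap"],1))
    return T
def wcam(T):
    p=optics.camera_params("wrist");return T@np.array(p["tool_from_camera"]),210/np.tan(np.radians(p["fov_y"]/2)),p["cx"],p["cy"]
def proj(T,X):
    C,f,cx,cy=wcam(T);c=np.linalg.inv(C)@np.r_[X,1];return c[:2]/c[2]*f+[cx,cy]
def wplane(T,uv,z):
    C,f,cx,cy=wcam(T);d=C[:3,:3]@np.array([(uv[0]-cx)/f,(uv[1]-cy)/f,1]);o=C[:3,3];return o+d*(z-o[2])/d[2]
BORE={"30":(.4603,.2634,.115),"38":(.4732,.0877,.115),"14":(.4562,-.0879,.115),"22":(.4478,-.2978,.115)}
MARK={"14":(.5987,.0977,.015),"22":(.6018,.0174,.015),"30":(.6050,-.0623,.015),"38":(.6081,-.1424,.015)}
def shot(name):
    T=wpose();im=optics.read_camera("wrist");cv2.imwrite("pics/%s.png"%name,im);return T,im
E
python3 - <<'E'
from w import *
T,im=shot("w1")
for n,D in("b",BORE),("m",MARK):
    for k,X in D.items():print(n,k,proj(T,X).round(1))
E
```

```text
t 1.27 tcp [ 0.4467 -0.3     0.2712] q [ 0.0e+00  1.0e+00 -1.2e-03 -3.0e-04] F [0.8 0.  0.4] gap 59.9
b 30 [-347.3  178.8]
b 38 [-156.8  163.9]
b 14 [ 46.1 182.2]
b 22 [280.5 190.7]
m 14 [-96.   28.8]
m 22 [-20.5  25.3]
m 30 [54.9 21.6]
m 38 [131.1  18. ]
```

View pics/w1.png

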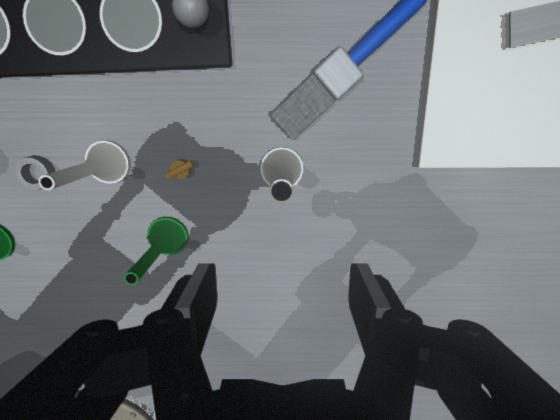

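The wrist view agrees with the triangulation to about 1 px: nozzle_22's bore is at (281,190), nozzle_14's at (46,182), and the two marks nearest the knob at (131,19) and (55,22). I'll pick up nozzle_22.

To row units: 216 mm / 400 = 0.54, 200 mm / 400 = 0.5.

Request:
servo_tool(
  force=30,
  series=[
    [[0.0025,-0.005,0.0875],[0,0,0],60],
    [[0.0025,-0.005,0.175],[0,0,0],60],
    [[0.0025,-0.005,0.2625],[0,0,0],60],
    [[0.0025,-0.005,0.35],[0,0,0],60],
    [[0.0025,-0.005,0.4375],[0,0,0],60],
    [[0.0025,-0.005,0.5],[0,0,0],60],
    [[0.0025,-0.005,0.54],[0,0,0],60],
    [[0.0025,-0.005,0.54],[0,0,0],60],
    [[0.0025,-0.005,0.54],[0,0,0],60],
    [[0.0025,-0.005,0.54],[0,0,0],40],
    [[0.0025,-0.005,0.54],[0,0,0],30],
    [[0.0025,-0.005,0.54],[0,0,0],24],
    [[0.0025,-0.005,0.54],[0,0,0],10],
    [[0.0025,-0.005,0.54],[0,0,0],10],
    [[0.0025,-0.005,0.54],[0,0,0],10],
    [[0.0025,-0.005,0.54],[0,0,0],10],
  ],
)

```text
clock: 2.65
position: [0.4495, -0.2977, 0.0566]
tcp_rot: [0.001, 1.0, -0.0, 0.001]
contact_force: [-0.2, -0.5, 6.1]
finger_gap: 0.248
grip_force: 30.9
```

To row units: -315 mm / 400 = -0.7875, 154 mm / 400 = 0.385.

Request:
servo_tool(
  series=[
    [[0,0,-0.05],[0,0,0],10],
    [[0,0,-0.125],[0,0,0],10],
    [[0,0,-0.2],[0,0,0],10],
    [[0.0125,-0.025,-0.25],[0,0,0],10],
    [[0.0475,-0.0975,-0.275],[0,0,0],10],
    [[0.085,-0.175,-0.275],[0,0,0],10],
    [[0.1225,-0.2525,-0.275],[0,0,0],10],
    [[0.16,-0.33,-0.275],[0,0,0],10],
    [[0.1975,-0.4075,-0.275],[0,0,0],10],
    [[0.235,-0.485,-0.275],[0,0,0],10],
    [[0.2725,-0.5625,-0.275],[0,0,0],10],
    [[0.31,-0.64,-0.2625],[0,0,0],10],
    [[0.3475,-0.7175,-0.2125],[0,0,0],10],
    [[0.375,-0.77,-0.15],[0,0,0],10],
    [[0.385,-0.7875,-0.1],[0,0,0],10],
    [[0.385,-0.7875,-0.075],[0,0,0],10],
    [[0.385,-0.7875,-0.075],[0,0,0],10],
    [[0.385,-0.7875,-0.075],[0,0,0],10],
  ],
)

```text
clock: 4.15
position: [0.6026, 0.0172, 0.0854]
tcp_rot: [0.0, 1.0, -0.0, -0.0]
contact_force: [0.4, -0.6, -0.4]
finger_gap: 0.25
grip_force: 30.3
```

Run:
```python
from w import *
T,im=shot("w2");s=optics.read_camera("side");t=optics.read_camera("top")
cv2.imwrite("pics/s2.png",np.hstack([cv2.resize(im,None,fx=.7,fy=.7),cv2.resize(s[150:290,260:400],(392,392))[:294]]))
for k in("14","22","30"):print(k,proj(T,MARK[k]).round(1))
```

```text
t 4.15 tcp [0.6026 0.0172 0.0854] q [ 2.e-04  1.e+00 -3.e-04 -4.e-04] F [ 0.4 -0.6 -0.4] gap 21.3
14 [162.3 229.7]
22 [282.6 225.2]
30 [403.2 220.5]
```

View pics/s2.png

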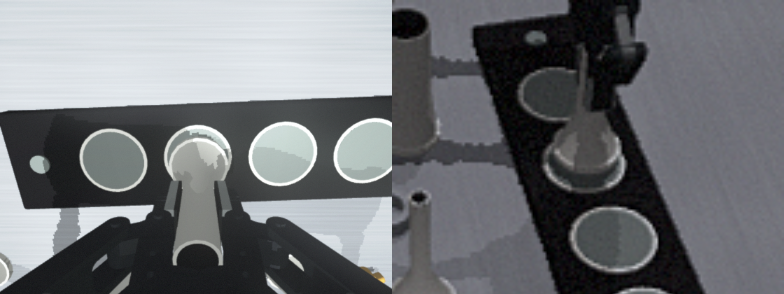

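The wrist view shows nozzle_22 upright, over its mark at about (283,221) in full-size pixels. I'll lower it until it touches.

To row units: 13 mm / 400 = 0.0325, 12 mm / 400 = 0.03.

Request:
servo_tool(
  series=[
    [[0,0,0.015],[0,0,0],10],
    [[0,0,0.025],[0,0,0],10],
    [[0,0,0.03],[0,0,0],10],
    [[0,0,0.0325],[0,0,0],10],
    [[0,0,0.0325],[0,0,0],10],
    [[0,0,0.0325],[0,0,0],10],
  ],
)

```text
clock: 4.8
position: [0.6029, 0.0179, 0.0723]
tcp_rot: [0.0, 1.0, -0.0, -0.0]
contact_force: [0.1, 0.6, -0.9]
finger_gap: 0.25
grip_force: 30.3
```

To row units: -150 mm / 400 = -0.375, -120 mm / 400 = -0.3.

Request:
servo_tool(
  series=[
    [[0,0,0.0013],[0,0,0],10],
    [[0,0,0.0025],[0,0,0],10],
    [[0,0,0.0025],[0,0,0],10],
    [[0,0,0.0025],[0,0,0],24],
    [[0,0,0.0025],[0,0,0],30],
    [[0,0,0.0025],[0,0,0],45],
    [[0,0,0.0025],[0,0,0],45],
    [[0,0,0.0025],[0,0,0],45],
    [[0,0,-0.05],[0,0,0],45],
    [[0,0,-0.125],[0,0,0],45],
    [[0,0,-0.2125],[0,0,0],45],
    [[0,0,-0.3],[0,0,0],50],
    [[0,0,-0.375],[0,0,0],50],
    [[0,0,-0.375],[0,0,0],50],
    [[0,0,-0.375],[0,0,0],50],
  ],
)

```text
clock: 6.05
position: [0.6038, 0.0179, 0.2243]
tcp_rot: [0.0, 1.0, -0.0, 0.002]
contact_force: [-0.8, -0.1, -0.4]
finger_gap: 0.583
grip_force: 0.0
```

```bash
cat > chk.py <<'E'
from w import *
# placed-nozzle bores in top & side views, triangulated
t=optics.read_camera("top");s=optics.read_camera("side");T,im=shot("wchk%d"%(monitor.state()["clock"]*10))
cv2.imwrite("pics/chk.png",np.hstack([t[120:260,120:460],s[90:390,200:420][:140]])) 
cv2.imwrite("pics/tl.png",t);cv2.imwrite("pics/sl.png",s)
def pj(n,X):
    p=P[n];c=np.array(p["R"])@X+np.array(p["t"]);f=210/np.tan(np.radians(p["fov_y"]/2));return c[:2]/c[2]*f+[p["cx"],p["cy"]]
g=lambda im:cv2.cvtColor(im,cv2.COLOR_BGR2GRAY)
def bore(img,n,k,X):
    # ray-projected expected place -> darkest blob enclosed there
    u=pj(n,X);return blob(g(img)<(75 if k=="14" else 62),u)
for k in sys.argv[1:]:
    X=np.array(MARK[k])+[0,0,.117]
    a,sa=bore(t,"top",k,X);b,sb=bore(s,"side",k,X);p,e=tri(a,b)
    print(k,a.round(1),sa[2:],b.round(1),sb[2:],p.round(4),"err",round(e,4),"off mm",((p[:2]-MARK[k][:2])*1e3).round(1), "wrist px of bore",proj(T,X).round(0))
E
python3 chk.py 22
```

```text
t 6.15 tcp [0.6023 0.018  0.2211] q [-0.e+00  1.e+00 -1.e-04 -1.e-03] F [-0.  -0.5  0.7] gap 50.1
22 [281.5 168.9] [ 4 18 35] [317. 183.] [ 20  17 270] [0.5641 0.0024 0.1092] err 0.0067 off mm [-37.7 -15. ] wrist px of bore [284. 216.]
```

The gripper hides the bore from the fixed cameras, so I'll check in the wrist picture.

Run:
```python
from w import *
import glob
T=wpose();im=cv2.imread(sorted(glob.glob("pics/wchk*.png"))[-1]);g=cv2.cvtColor(im,cv2.COLOR_BGR2GRAY)
c,s=blob(g<90,(284,216));print(c,s,wplane(T,c,.130).round(4),MARK["22"])
cv2.imwrite("pics/wc.png",cv2.resize(im[60:330,150:420],None,fx=2,fy=2))
```

```text
t 6.2 tcp [0.6021 0.018  0.2206] q [-1.0e-04  1.0e+00 -1.0e-04 -1.5e-03] F [-0.  -0.7 -0.5] gap 49.9
[283.26872247 215.31718062] [272 204  24  24 454] [0.6013 0.0178 0.13  ] (0.6018, 0.0174, 0.015)
```

View pics/wc.png

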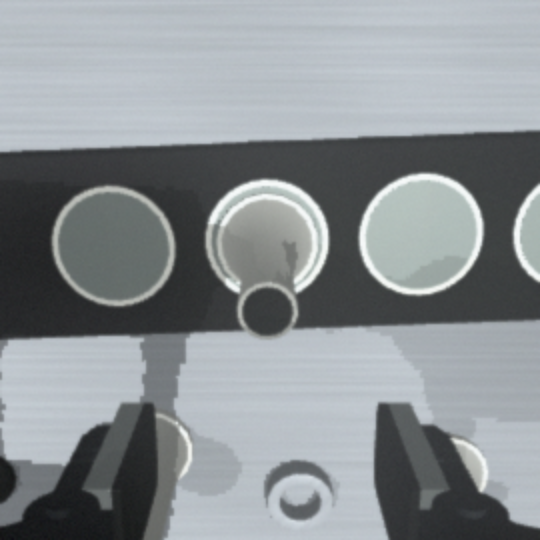

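nozzle_22 stands centred to about 1 mm: its bore lies over (0.6013, 0.0178), and the flange is concentric in the rim. Next is nozzle_38.

To row units: -129 mm / 400 = -0.3225, -120 mm / 400 = -0.3.

Request:
servo_tool(
  series=[
    [[-0.0825,-0.045,0],[0,0,0],62],
    [[-0.165,-0.09,0],[0,0,0],62],
    [[-0.245,-0.1325,0],[0,0,0],62],
    [[-0.3,-0.1625,0],[0,0,0],62],
    [[-0.3225,-0.175,0],[0,0,0],62],
    [[-0.3225,-0.175,0],[0,0,0],62],
    [[-0.3225,-0.175,0],[0,0,0],62],
  ],
)

```text
clock: 6.78
position: [0.4745, 0.0879, 0.2219]
tcp_rot: [0.0, 1.0, 0.0, 0.0]
contact_force: [0.0, -0.6, 0.7]
finger_gap: 0.724
grip_force: 0.0
```

```bash
cat > chk.py <<'E'
from w import *
# wrist check of the bore of nozzle k: expected X,  args: k z_top  which(b/m)
k,which=sys.argv[1:3];T,im=shot("wl");X=np.array(BORE[k] if which=="b" else MARK[k]);X[2]=.115 if which=="b" else .130
g=cv2.cvtColor(im,cv2.COLOR_BGR2GRAY);u=proj(T,X);c,s=blob(g<90,u);p=wplane(T,c,X[2])
print(u.round(1),c.round(1),s[2:],p.round(4),"off mm",((p-X)*1e3).round(1)[:2],"to go tool mm",((p-T[:3,3])*[1,-1,-1]*1e3).round(1)[:2])
E
python3 chk.py 38 b
```

```text
t 6.78 tcp [0.4745 0.0879 0.2219] q [2.e-04 1.e+00 2.e-04 0.e+00] F [ 0.  -0.6  0.7] gap 61.8
[283.1 209.6] [283.  209.4] [  45   42 1465] [0.4733 0.0877 0.115 ] off mm [0.1 0. ] to go tool mm [-1.2  0.1]
```

Agreement is 0.1 mm. Descend and grip.

To row units: 166 mm / 400 = 0.415, 160 mm / 400 = 0.4.

Request:
servo_tool(
  force=35,
  series=[
    [[-0.0025,0,0.0875],[0,0,0],62],
    [[-0.0025,0,0.175],[0,0,0],62],
    [[-0.0025,0,0.2625],[0,0,0],62],
    [[-0.0025,0,0.35],[0,0,0],62],
    [[-0.0025,0,0.4],[0,0,0],62],
    [[-0.0025,0,0.415],[0,0,0],62],
    [[-0.0025,0,0.415],[0,0,0],62],
    [[-0.0025,0,0.415],[0,0,0],48],
    [[-0.0025,0,0.415],[0,0,0],41],
    [[-0.0025,0,0.415],[0,0,0],25],
    [[-0.0025,0,0.415],[0,0,0],25],
    [[-0.0025,0,0.415],[0,0,0],25],
    [[-0.0025,0,0.415],[0,0,0],25],
  ],
)

```text
clock: 7.92
position: [0.4744, 0.0878, 0.0577]
tcp_rot: [0.0, 1.0, -0.0, 0.002]
contact_force: [-0.2, -1.4, 5.9]
finger_gap: 0.436
grip_force: 35.3
```

To row units: 230 mm / 400 = 0.575, -140 mm / 400 = -0.35.

Request:
servo_tool(
  series=[
    [[0,0,-0.05],[0,0,0],25],
    [[0,0,-0.125],[0,0,0],25],
    [[0,0,-0.2125],[0,0,0],25],
    [[0,0,-0.3],[0,0,0],25],
    [[0,0,-0.35],[0,0,0],25],
    [[0.025,0.0425,-0.3625],[0,0,0],25],
    [[0.0625,0.1075,-0.3625],[0,0,0],25],
    [[0.105,0.18,-0.3625],[0,0,0],25],
    [[0.1475,0.2525,-0.3625],[0,0,0],25],
    [[0.19,0.325,-0.3625],[0,0,0],25],
    [[0.2325,0.3975,-0.3625],[0,0,0],25],
    [[0.275,0.47,-0.35],[0,0,0],25],
    [[0.3125,0.5325,-0.3],[0,0,0],25],
    [[0.3325,0.5675,-0.225],[0,0,0],25],
    [[0.3375,0.575,-0.15],[0,0,0],25],
    [[0.3375,0.575,-0.0875],[0,0,0],25],
    [[0.3375,0.575,-0.075],[0,0,0],25],
    [[0.3375,0.575,-0.075],[0,0,0],25],
    [[0.3375,0.575,-0.075],[0,0,0],25],
  ],
)

```text
clock: 9.5
position: [0.6084, -0.1419, 0.0875]
tcp_rot: [0.0, 1.0, 0.0, 0.001]
contact_force: [0.6, 0.8, -1.1]
finger_gap: 0.438
grip_force: 35.5
```

```bash
cat > held.py <<'E'
from w import *
# held nozzle: bore centre seen by wrist; needs its height: TCP z - pick z + .115 ; args k pickz
k=sys.argv[1];dz=float(sys.argv[2]);T,im=shot("wh");z=T[2,3]-dz+.115
g=cv2.cvtColor(im,cv2.COLOR_BGR2GRAY);u=proj(T,[T[0,3],T[1,3],z]);c,s=blob(g<90,u);p=wplane(T,c,z);m=np.array(MARK[k])
print(u.round(1),c.round(1),s,"bore-mark mm",((p-m)*1e3).round(1)[:2],"tcp-mark",((T[:3,3]-m)*1e3).round(1),"bottom above board",round((T[2,3]-dz-.015)*1e3,1))
E
python3 held.py 38 .0577
```

```text
t 9.5 tcp [ 0.6084 -0.1419  0.0875] q [2.e-04 1.e+00 1.e-04 6.e-04] F [ 0.6  0.8 -1.1] gap 37.4
[283.2 365. ] [262.7 300.8] [    0   142   560   278 80094] bore-mark mm [22.8  6.4] tcp-mark [ 0.3  0.5 72.5] bottom above board 14.8
```

The blob merged with the black fingers, so that bore reading is void. By arm pose the nozzle is within 1 mm of the mark, so I'll lower and release it.

To row units: -135 mm / 400 = -0.3375, 14.5 mm / 400 = 0.0363.

Request:
servo_tool(
  series=[
    [[0.0013,0,0.015],[0,0,0],25],
    [[0.0013,0,0.025],[0,0,0],25],
    [[0.0013,0,0.0325],[0,0,0],25],
    [[0.0013,0,0.035],[0,0,0],25],
    [[0.0013,0,0.0363],[0,0,0],25],
    [[0.0013,0,0.0363],[0,0,0],25],
    [[0.0013,0,0.0363],[0,0,0],40],
    [[0.0013,0,0.0363],[0,0,0],45],
    [[0.0013,0,0.0363],[0,0,0],58],
    [[0.0013,0,0.0363],[0,0,0],58],
    [[0.0013,0,0.0363],[0,0,0],58],
    [[0.0013,0,-0.0125],[0,0,0],58],
    [[0.0013,0,-0.0875],[0,0,0],58],
    [[0.0013,0,-0.175],[0,0,0],58],
    [[0.0013,0,-0.2625],[0,0,0],58],
    [[0.0013,0,-0.3375],[0,0,0],58],
    [[0.0013,0,-0.3375],[0,0,0],58],
    [[0.0013,0,-0.3375],[0,0,0],58],
  ],
)

```text
clock: 11.05
position: [0.6093, -0.1423, 0.2235]
tcp_rot: [0.001, 1.0, -0.0, 0.002]
contact_force: [-0.0, 0.2, 0.1]
finger_gap: 0.682
grip_force: 0.0
```

```bash
python3 chk.py 38 m
```

```text
t 11.05 tcp [ 0.6093 -0.1423  0.2235] q [ 9.0e-04  1.0e+00 -1.0e-04  2.2e-03] F [-0.   0.2  0.1] gap 58.2
[282.8 215.5] [282.3 216.5] [  47   44 1600] [ 0.6073 -0.142   0.13  ] off mm [-0.8  0.4] to go tool mm [-2.  -0.3]
```

nozzle_38 is on its mark to within 1 mm. Next is nozzle_14.

To row units: -152 mm / 400 = -0.38, -150 mm / 400 = -0.375.

Request:
servo_tool(
  series=[
    [[-0.0875,-0.03,0],[0,0,0],45],
    [[-0.175,-0.0625,0],[0,0,0],45],
    [[-0.2625,-0.0925,0],[0,0,0],45],
    [[-0.3375,-0.12,0],[0,0,0],45],
    [[-0.375,-0.1325,0],[0,0,0],45],
    [[-0.38,-0.135,0],[0,0,0],45],
    [[-0.38,-0.135,0],[0,0,0],45],
    [[-0.38,-0.135,0],[0,0,0],45],
  ],
)

```text
clock: 11.77
position: [0.457, -0.0883, 0.2207]
tcp_rot: [-0.0, 1.0, -0.0, -0.0]
contact_force: [0.2, 0.4, -0.8]
finger_gap: 0.528
grip_force: 0.0
```

```bash
python3 chk.py 14 b
```

```text
t 11.77 tcp [ 0.457  -0.0883  0.2207] q [-0.e+00  1.e+00 -2.e-04 -2.e-04] F [ 0.2  0.4 -0.8] gap 45.1
[282.4 209.4] [283.  209.6] [ 13  12 129] [ 0.456  -0.0883  0.115 ] off mm [-0.2 -0.4] to go tool mm [-1.  0.]
```

To row units: 164 mm / 400 = 0.41, 158 mm / 400 = 0.395.

Request:
servo_tool(
  force=30,
  series=[
    [[-0.0025,0,0.0875],[0,0,0],45],
    [[-0.0025,0,0.175],[0,0,0],45],
    [[-0.0025,0,0.2625],[0,0,0],45],
    [[-0.0025,0,0.35],[0,0,0],45],
    [[-0.0025,0,0.395],[0,0,0],45],
    [[-0.0025,0,0.41],[0,0,0],45],
    [[-0.0025,0,0.41],[0,0,0],40],
    [[-0.0025,0,0.41],[0,0,0],28],
    [[-0.0025,0,0.41],[0,0,0],18],
    [[-0.0025,0,0.41],[0,0,0],5],
    [[-0.0025,0,0.41],[0,0,0],5],
    [[-0.0025,0,0.41],[0,0,0],5],
    [[-0.0025,0,0.41],[0,0,0],5],
  ],
)

```text
clock: 12.9
position: [0.4566, -0.0885, 0.0586]
tcp_rot: [0.001, 1.0, -0.0, 0.002]
contact_force: [-0.0, -1.2, 7.2]
finger_gap: 0.153
grip_force: 29.9
```

To row units: -186 mm / 400 = -0.465, -145 mm / 400 = -0.3625.

Request:
servo_tool(
  series=[
    [[0,0,-0.05],[0,0,0],5],
    [[0,0,-0.125],[0,0,0],5],
    [[0,0,-0.2125],[0,0,0],5],
    [[0,0,-0.3],[0,0,0],5],
    [[0,0,-0.3625],[0,0,0],5],
    [[0.025,-0.0325,-0.375],[0,0,0],5],
    [[0.07,-0.0925,-0.375],[0,0,0],5],
    [[0.12,-0.1575,-0.375],[0,0,0],5],
    [[0.1725,-0.225,-0.375],[0,0,0],5],
    [[0.225,-0.2925,-0.375],[0,0,0],5],
    [[0.2775,-0.3625,-0.375],[0,0,0],5],
    [[0.325,-0.4225,-0.3625],[0,0,0],5],
    [[0.3525,-0.4575,-0.3],[0,0,0],5],
    [[0.3575,-0.465,-0.225],[0,0,0],5],
    [[0.3575,-0.465,-0.15],[0,0,0],5],
    [[0.3575,-0.465,-0.0875],[0,0,0],5],
    [[0.3575,-0.465,-0.075],[0,0,0],5],
    [[0.3575,-0.465,-0.075],[0,0,0],5],
    [[0.3575,-0.465,-0.075],[0,0,0],5],
  ],
)

```text
clock: 14.48
position: [0.5991, 0.0979, 0.0885]
tcp_rot: [0.0, 1.0, -0.0, 0.001]
contact_force: [0.1, 0.2, -0.3]
finger_gap: 0.155
grip_force: 29.5
```

Run:
```python
from w import *
T,im=shot("w14");s=optics.read_camera("side")
cv2.imwrite("pics/s14.png",np.hstack([cv2.resize(im,None,fx=.7,fy=.7),cv2.resize(s[120:260,240:380],(392,392))[:294]]))
print(proj(T,MARK["14"]),(T[:3,3]-MARK["14"])*1e3)
```

```text
t 14.48 tcp [0.5991 0.0979 0.0885] q [ 0.e+00  1.e+00 -2.e-04  6.e-04] F [ 0.1  0.2 -0.3] gap 13.2
[283.21744042 223.23961212] [ 0.3717152   0.18390005 73.46812659]
```

View pics/s14.png

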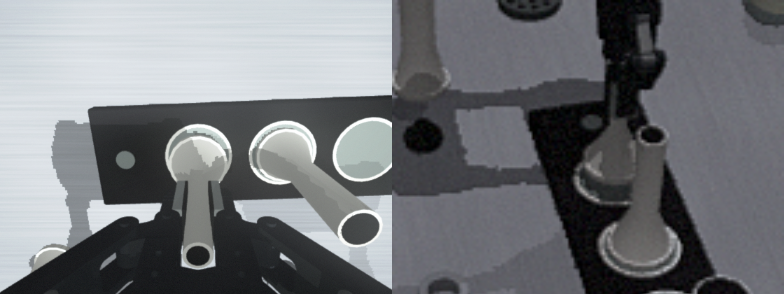

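nozzle_14 is upright and centred over the end mark, at about (198,155) in the left picture. nozzle_22 still stands beside it. Lower and release.

To row units: -135 mm / 400 = -0.3375, -105 mm / 400 = -0.2625.

Request:
servo_tool(
  series=[
    [[0,0,0.015],[0,0,0],5],
    [[0,0,0.025],[0,0,0],5],
    [[0,0,0.0325],[0,0,0],5],
    [[0,0,0.035],[0,0,0],5],
    [[0,0,0.0363],[0,0,0],5],
    [[0,0,0.0363],[0,0,0],5],
    [[0,0,0.0363],[0,0,0],16],
    [[0,0,0.0363],[0,0,0],22],
    [[0,0,0.0363],[0,0,0],40],
    [[0,0,0.0363],[0,0,0],40],
    [[0,0,0.0363],[0,0,0],40],
    [[0,0,-0.0125],[0,0,0],40],
    [[0,0,-0.0875],[0,0,0],40],
    [[0,0,-0.175],[0,0,0],40],
    [[0,0,-0.2625],[0,0,0],40],
    [[0,0,-0.3375],[0,0,0],40],
    [[0,0,-0.3375],[0,0,0],40],
    [[0,0,-0.3375],[0,0,0],40],
  ],
)

```text
clock: 16.08
position: [0.5993, 0.098, 0.2242]
tcp_rot: [-0.0, 1.0, -0.0, 0.002]
contact_force: [0.4, 1.1, -0.4]
finger_gap: 0.467
grip_force: 0.0
```

```bash
python3 chk.py 14 m
```

```text
t 16.08 tcp [0.5993 0.098  0.2242] q [-0.0e+00  1.0e+00 -1.0e-04  2.2e-03] F [ 0.4  1.1 -0.4] gap 39.9
[283.4 214.4] [282.9 215.6] [ 13  13 133] [0.5978 0.0981 0.13  ] off mm [-0.9  0.4] to go tool mm [-1.5 -0. ]
```

Good. The last one is nozzle_30.

To row units: -165 mm / 400 = -0.4125, -158 mm / 400 = -0.395.

Request:
servo_tool(
  series=[
    [[-0.07,-0.0825,0],[0,0,0],56],
    [[-0.14,-0.165,0],[0,0,0],56],
    [[-0.21,-0.2475,0],[0,0,0],56],
    [[-0.28,-0.33,0],[0,0,0],56],
    [[-0.33,-0.395,0],[0,0,0],56],
    [[-0.345,-0.4125,0],[0,0,0],56],
    [[-0.345,-0.4125,0],[0,0,0],56],
    [[-0.345,-0.4125,0],[0,0,0],56],
  ],
)

```text
clock: 16.8
position: [0.4601, 0.2628, 0.2211]
tcp_rot: [0.001, 1.0, 0.001, -0.001]
contact_force: [-0.2, -0.1, -0.6]
finger_gap: 0.655
grip_force: 0.0
```

```bash
python3 chk.py 30 b
```

```text
t 16.8 tcp [0.4601 0.2628 0.2211] q [ 7.e-04  1.e+00  6.e-04 -9.e-04] F [-0.2 -0.1 -0.6] gap 55.9
[282.  207.9] [281.6 208.4] [ 34  32 872] [0.4599 0.2637 0.115 ] off mm [-0.4  0.3] to go tool mm [-0.2 -0.9]
```

To row units: 164 mm / 400 = 0.41, 158 mm / 400 = 0.395.

Request:
servo_tool(
  force=35,
  series=[
    [[0,-0.0025,0.0875],[0,0,0],56],
    [[0,-0.0025,0.175],[0,0,0],56],
    [[0,-0.0025,0.2625],[0,0,0],56],
    [[0,-0.0025,0.35],[0,0,0],56],
    [[0,-0.0025,0.395],[0,0,0],56],
    [[0,-0.0025,0.41],[0,0,0],56],
    [[0,-0.0025,0.41],[0,0,0],52],
    [[0,-0.0025,0.41],[0,0,0],42],
    [[0,-0.0025,0.41],[0,0,0],34],
    [[0,-0.0025,0.41],[0,0,0],20],
    [[0,-0.0025,0.41],[0,0,0],20],
    [[0,-0.0025,0.41],[0,0,0],20],
    [[0,-0.0025,0.41],[0,0,0],20],
  ],
)

```text
clock: 17.93
position: [0.4618, 0.2642, 0.0598]
tcp_rot: [-0.0, 1.0, -0.0, 0.002]
contact_force: [0.7, -2.6, 6.8]
finger_gap: 0.34
grip_force: 34.8
```

To row units: 326 mm / 400 = 0.815, -155 mm / 400 = -0.3875.

Request:
servo_tool(
  series=[
    [[0,0,-0.05],[0,0,0],20],
    [[0,0,-0.125],[0,0,0],20],
    [[0,0,-0.2125],[0,0,0],20],
    [[0,0,-0.3],[0,0,0],20],
    [[0,0,-0.375],[0,0,0],20],
    [[0,0,-0.3875],[0,0,0],20],
    [[0.0225,0.05,-0.3875],[0,0,0],20],
    [[0.055,0.125,-0.3875],[0,0,0],20],
    [[0.09,0.205,-0.3875],[0,0,0],20],
    [[0.125,0.285,-0.3875],[0,0,0],20],
    [[0.1625,0.365,-0.3875],[0,0,0],20],
    [[0.1975,0.445,-0.3875],[0,0,0],20],
    [[0.2325,0.525,-0.3875],[0,0,0],20],
    [[0.2675,0.605,-0.3875],[0,0,0],20],
    [[0.3025,0.685,-0.3875],[0,0,0],20],
    [[0.3375,0.76,-0.3875],[0,0,0],20],
    [[0.3575,0.805,-0.3875],[0,0,0],20],
    [[0.3625,0.815,-0.3875],[0,0,0],20],
    [[0.3625,0.815,-0.3875],[0,0,0],20],
    [[0.3625,0.815,-0.3875],[0,0,0],20],
  ],
)

```text
clock: 19.6
position: [0.6048, -0.0612, 0.2126]
tcp_rot: [-0.0, 1.0, -0.0, -0.001]
contact_force: [0.3, 0.6, -1.2]
finger_gap: 0.34
grip_force: 34.8
```

To row units: 125 mm / 400 = 0.3125, 120 mm / 400 = 0.3.

Request:
servo_tool(
  series=[
    [[0.0025,0.0013,0.075],[0,0,0],20],
    [[0.0025,0.0013,0.1625],[0,0,0],20],
    [[0.0025,0.0013,0.25],[0,0,0],20],
    [[0.0025,0.0013,0.3],[0,0,0],20],
    [[0.0025,0.0013,0.3125],[0,0,0],20],
    [[0.0025,0.0013,0.3125],[0,0,0],20],
    [[0.0025,0.0013,0.3125],[0,0,0],20],
  ],
)

```text
clock: 20.18
position: [0.6071, -0.0617, 0.0897]
tcp_rot: [0.0, 1.0, 0.0, 0.001]
contact_force: [-0.4, -0.1, -1.2]
finger_gap: 0.342
grip_force: 34.8
```

Run:
```python
from w import *
T,im=shot("w30");s=optics.read_camera("side")
cv2.imwrite("pics/s30.png",np.hstack([cv2.resize(im,None,fx=.7,fy=.7),cv2.resize(s[150:290,270:410],(392,392))[:294]]))
print(proj(T,MARK["30"]),(T[:3,3]-MARK["30"])*1e3)
```

```text
t 20.18 tcp [ 0.6071 -0.0617  0.0897] q [2.e-04 1.e+00 5.e-04 9.e-04] F [-0.4 -0.1 -1.2] gap 29.2
[283.77518634 225.10124974] [ 2.09331772  0.59068317 74.66714428]
```

View pics/s30.png

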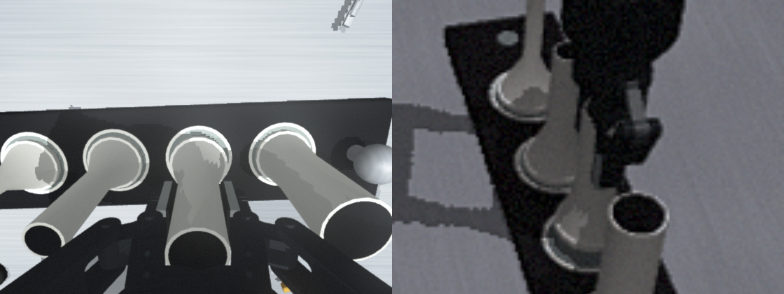

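nozzle_30 hangs upright over the free mark, at about (199,155) in the left picture, between nozzle_22 and nozzle_38. Nothing has been disturbed. Lower and release.

To row units: -135 mm / 400 = -0.3375, -105 mm / 400 = -0.2625.

Request:
servo_tool(
  series=[
    [[-0.0013,0.0013,0.015],[0,0,0],20],
    [[-0.0013,0.0013,0.025],[0,0,0],20],
    [[-0.0013,0.0013,0.0325],[0,0,0],20],
    [[-0.0013,0.0013,0.035],[0,0,0],20],
    [[-0.0013,0.0013,0.0363],[0,0,0],20],
    [[-0.0013,0.0013,0.0363],[0,0,0],20],
    [[-0.0013,0.0013,0.0363],[0,0,0],32],
    [[-0.0013,0.0013,0.0363],[0,0,0],37],
    [[-0.0013,0.0013,0.0363],[0,0,0],48],
    [[-0.0013,0.0013,0.0363],[0,0,0],48],
    [[-0.0013,0.0013,0.0363],[0,0,0],48],
    [[-0.0013,0.0013,-0.0125],[0,0,0],48],
    [[-0.0013,0.0013,-0.0875],[0,0,0],48],
    [[-0.0013,0.0013,-0.175],[0,0,0],48],
    [[-0.0013,0.0013,-0.2625],[0,0,0],48],
    [[-0.0013,0.0013,-0.3375],[0,0,0],48],
    [[-0.0013,0.0013,-0.3375],[0,0,0],48],
    [[-0.0013,0.0013,-0.3375],[0,0,0],48],
  ],
)

```text
clock: 21.78
position: [0.6068, -0.0632, 0.2252]
tcp_rot: [0.001, 1.0, -0.0, 0.002]
contact_force: [-0.3, -0.6, -0.7]
finger_gap: 0.561
grip_force: 0.0
```

```bash
python3 chk.py 30 m
```

```text
t 21.78 tcp [ 0.6068 -0.0632  0.2252] q [ 5.0e-04  1.0e+00 -1.0e-04  2.1e-03] F [-0.3 -0.6 -0.7] gap 47.9
[281.6 215.4] [283.  216.7] [ 35  34 917] [ 0.604  -0.0634  0.13  ] off mm [-1.  -1.1] to go tool mm [-2.7  0.2]
```

Request:
servo_tool(
  series=[
    [[-0.0875,0,0],[0,0,0],48],
    [[-0.175,0,0],[0,0,0],48],
    [[-0.2625,0,0],[0,0,0],48],
    [[-0.35,0,0],[0,0,0],48],
    [[-0.4375,0,0],[0,0,0],48],
    [[-0.5,0,0],[0,0,0],48],
    [[-0.5,0,0],[0,0,0],48],
    [[-0.5,0,0],[0,0,0],48],
  ],
)

```text
clock: 22.5
position: [0.4048, -0.0628, 0.2224]
tcp_rot: [-0.0, 1.0, -0.001, -0.001]
contact_force: [0.7, -0.3, -0.7]
finger_gap: 0.56
grip_force: 0.0
```

Run:
```python
from w import *
wpose();t=optics.read_camera("top");s=optics.read_camera("side")
cv2.imwrite("pics/fin.png",np.hstack([cv2.resize(t[100:240,180:420],None,fx=1.7,fy=1.7),cv2.resize(s[110:310,240:400],(190,238))]))
```

```text
t 22.5 tcp [ 0.4048 -0.0628  0.2224] q [-3.e-04  1.e+00 -5.e-04 -8.e-04] F [ 0.7 -0.3 -0.7] gap 47.8
```

View pics/fin.png

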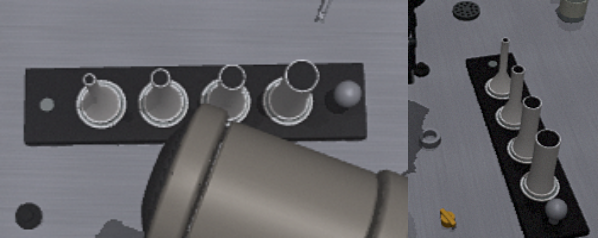

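All four stand upright and centred, getting thinner away from the knob at (348,95) in the left picture. The gripper is clear of them.

```bash
python3 -c "
from cell import robot
print(robot.finish_job())"
```

```text
the job is handed in; nothing more can be done
None
```

The job is handed in at about 22.5 s of the allowed 96 s: all four nozzles stand free and upright on their marks, within about 1.5 mm of centre, in the order 38, 30, 22, 14 going away from the knob.

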